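# Shift the strip feeder's feed lever to green

## Task

The feed change lever on the blue gearbox stands somewhere in the red-and-yellow lane of its H-shaped gate. Push it with the fingers, without pinching it or shoving hard, back to the cross slot, across to the other lane and fully home into the slot marked by the green disc, without putting it into the blue slot on the way; leave it there, and leave the things standing around where they are.

Things in the scene. Friction and masses are not known exactly. Their poses are not given: they have to be found in the camera images.
- feed_box: Blue gearbox fixed to the table, base 136 x 136 mm, motor stub on its +y side (to y = 86 mm). Origin: centre of its underside. Its flat top, the gate plate, is 70 mm up. The gate is an H: two lanes along the box's x (red-and-yellow lane at negative y, green-and-blue at positive y), joined at x = 0 by a cross slot along y. Islands with rounded corners bar every other way.
- lever: Upright lever: 8 mm steel stem with a round black knob 24 mm in diameter (full width 103 to 132 mm along the stem from the pivot, rounded ends 96 to 143 mm). Origin at the pivot, 12 mm above the box's origin; z runs along the stem. Friction keeps it where it is left; about 3 N at the knob moves it. Firm stops at the ends of its travel. Keep the fingers' force on it below 34 N.
- lever_knob (a point): Centre of the black knob, on the stem's axis 118 mm from the pivot (130 mm above the table when upright).
- lean (a joint): Lever's lean along the lanes, rad: 0 at the cross slot, positive towards the box's +x, firm stops at -0.33 and 0.33 (knob about 38 mm either side of the middle). Outside the lanes the islands hold it within about 0.05 of 0 (5 mm at the knob).
- cross (a joint): Lever's lean along the cross slot, rad: positive towards the box's +y; firm stops at -0.29 (in the red-and-yellow lane) and 0.29 (in the green-and-blue lane), knob about 34 mm either side of the middle. It can change lanes only from the cross slot, with lean within about 0.05 of 0 (rounded corners guide it in from about 0.07).
- disc_green: Green disc, 18 mm in diameter and 3 mm thick, fixed on the gate plate just beyond the end of the slot that it marks: at 40 mm along the box's x axis, either + or -, and +19 mm along its y axis. Origin at the centre of its underside. It changes places with the blue disc from run to run.
- disc_blue: Blue disc, the same size, at the other end of the same lane as the green one.
- jar_paste: White jar with a blue lid, 42 mm in diameter, 34 mm tall, standing loose beside the gearbox; origin at the centre of its underside.
- setup_block: Small steel block with an upright pin, 28 x 40 x 32 mm, standing loose; origin at the centre of its underside.
- clip_box: Blue box with a clear lid, 44 x 70 x 30 mm, standing loose; origin at the centre of its underside.
- tape_amber: Roll of orange tape, 73 mm in diameter, 12 mm thick, lying loose; origin at the centre of its underside.

How it is judged (in metres and radians):
At the end, for the whole second after the job is handed in: The lever stands at rest in the slot marked green, fully home: lean within 0.06 rad of the stop on the green disc's side (0.27 to 0.33, sign as the disc's), cross above 0.2. The jar, the steel block, the clip box and the tape roll are within 12 mm of where they stood (((x of disc_green in the frame of feed_box above 0 m and value of joint lean above 0.27 rad and value of joint cross above 0.2 rad) or (x of disc_green in the frame of feed_box below 0 m and value of joint lean below -0.27 rad and value of joint cross above 0.2 rad)) and velocity of joint lean between -0.05 and 0.05 rad/s and distance of each of jar_paste, setup_block, clip_box, tape_amber from where it was at the start of the episode below 0.012 m); the robot touches nothing.
It fails at once if the lever is put into the slot marked blue (lean more than 0.14 rad to its side, in that lane) ((x of disc_blue in the frame of feed_box above 0 m and value of joint lean above 0.14 rad and value of joint cross above 0.2 rad) or (x of disc_blue in the frame of feed_box below 0 m and value of joint lean below -0.14 rad and value of joint cross above 0.2 rad)).
It fails at once if the lever is pinched or shoved hard (finger force on it above 34 N) (contact force between the fingers and lever above 34 N).
It fails at once if the jar, steel block, clip box or tape roll is moved or lifted by more than 12 mm (distance of any of jar_paste, setup_block, clip_box, tape_amber from where it was at the start of the episode above 0.012 m).
It also fails if it takes over 45 s, if anything falls off the work surface, if the arm or the gripper's body presses on something with over 40 N, if the wrist force passes 120 N, or if a joint passes its speed limit or range.

## Robot

A 6-joint arm with a two-finger parallel gripper is mounted at the origin on the work surface; the furniture and walls round the work are solid. World frame = base frame: x ahead of the robot, y to its left, z up, the work surface at z = 0. Lengths are in mm, angles in rad, forces in N, time in s.
With the tool pointing down it reaches from about 425 to 925 mm from the base axis. Payload 12.5 kg.
Tool frame: the origin (TCP) lies at the very end of the fingers, on their centre line; the grasp point (between the pads) lies 19 mm behind it; z points along the fingers, y is the line along which they close (so a half turn about z gives the same grasp; the last joint's range is limited). The gripper opens to 85 mm and grips with 20 to 120 N. Pads are 22 mm wide; open, the fingers measure 114 mm over their backs; the gripper's body (76 mm by 85 mm) begins 54 mm behind the grasp point. The pads swing forward as they close: fully open they stand 13 mm farther back than shut.
Start: joints at [1.16, 0.491, 1.559, -0, 1.092, -0.106], TCP at [187.547, 596.214, 231.327] pointing down, gripper open.
Joint ranges: [-3.1, 3.1], [-0.84, 2.19], [0.05, 2.79], [-1.13, 4.28], [0.06, 2.93], [-2.69, 2.69]. Speed limits (rad/s): [2.22, 2.22, 2.79, 3.14, 3.14, 3.14].

## Interface

Orientations are given as a rotation vector (axis times angle).
In Python, from plant import observe, grab_frame, hand_in, find_in gives the robot as it stands. The module is installed in compiled form; this text tells all that it offers.
- The arm moves only by the tool move_arm, never from a script. Its argument "targets" is a list that holds one entry, the list of rows, each a list of 4 numbers: the shift along the tool's x, y, z in m, then the turn about the tool's z in rad. In form: [[[dx, dy, dz, twist], ...]]. A call has exactly 8 rows; each row shifts and turns the commanded pose from where the row before left it, along the tool's axes as they then stand; what a row does not reach is not made up. A row lasts 1/10 s, in which the tool goes at most 50 mm and 8.59 degrees, less where a joint would pass 70% of its speed; a pose out of reach is approached as far as the arm can. A call is refused whole if a number of a shift passes 0.05 or a number of a turn 0.15, either way. A call with a gripper value outside its range is refused whole. "fingers" is the finger opening in m, from 0 to 0.0854, set as the call begins (left out, the last holds). The fingers move at their own pace and stop on an object; "squeeze" is the grip in N (left out, the last holds). Time passes only in rows, so rows that do not move let the fingers close, or fill a call up. It gives the time, the measured TCP pose, the force, the opening and the grip force at its end, in the units of the state.
- observe(): the state, without advancing time (a new reading comes with each control period).
- grab_frame(name): name is "side" or "top" or "wrist"; returns a dict with "color" (480x640x3 uint8, red, green, blue), "fov_y" (degrees; the focal length in pixels is half the picture's height over the tangent of half this angle, whatever the lens; pixels are square), "cx", "cy" (the principal point, pixels), "R" (3x3) and "t" (3): a world point X has camera coordinates R X + t. Camera axes: x right, y down, z forward; pixel columns grow to the right and rows downward; lengths in mm; the calibration is good to about 2 mm. A picture is of the moment at which its call begins. There is no depth.
- hand_in(): hands the job in; it is judged then, once.
Trained networks look in the newest picture that a camera, given by its name, has taken for a name from the list of things; names that differ only in an ending like _2 or _b are one class to them, and where a whole thing is asked for, a point or a joint stands for the part that bears it (a point fixed in the world has none). Each returns a list of dicts, best first, with "confidence" (0 to 1); they miss things now and then, are a little off and sometimes report something else, mostly with a low value. They report only what shows in the picture. A call takes as long as a camera call.
- find_in(camera, target): "extent" ([left, top, right, bottom] in pixels, round what is visible of it).
The state is a dict: "time_s": time; "joint_positions": joint angles; "qd": joint speeds; "effort": joint torques, N m; "ee_pos": TCP position; "eef_rot": TCP orientation; "ft_force": force on the tool from outside, world axes, zero at the start; "ft_torque": the same for the moment, N m; "gripper_width": opening from 0.0 (shut) to 1.0 (fully open); "grasp_force": force on a finger pad.
Only numpy, scipy, OpenCV 4.12 (cv2) and the standard library are available. Lean on these libraries where they do the work, as an engineer would, in place of code of your own. Each camera call takes 0.05 s, during which the arm holds its last target. There are 200 camera calls.

## Working session

There is one attempt and no reset: what is moved stays moved. The work goes in short steps, Python scripts to look and compute and a tool call to move; the robot and the scene stay as the last step left them, time stands still between calls to the robot, and variables do not carry over. Pictures are saved under pics/ and viewed, at most 10 in all, crops included, and the job is handed in when it is done.

Besides the shell and the picture viewer there is one more tool, called as name(argument=value, ...) on one line, values as JSON. move_arm: Moves the arm, as the interface text tells. Its arguments: {"type":"object","properties":{"targets":{"type":"array","items":{"type":"array","items":{"type":"array","items":{"type":"number"}}}},"fingers":{"type":"number"},"squeeze":{"type":"number"}},"required":["targets"]}

```bash
mkdir -p pics; cat > h.py <<'E'
import numpy as np, cv2
from plant import observe, grab_frame, hand_in, find_in
def K(f):
    F=240/np.tan(np.radians(f["fov_y"])/2); return np.array([[F,0,f["cx"]],[0,F,f["cy"]],[0,0,1]])
def proj(f,X):
    c=np.asarray(f["R"])@np.asarray(X,float)+f["t"]; p=K(f)@c; return p[:2]/p[2]
def ray(f,uv):
    R=np.asarray(f["R"]); d=R.T@np.linalg.inv(K(f))@[uv[0],uv[1],1]; o=-R.T@np.asarray(f["t"]); return o,d/np.linalg.norm(d)
def atz(f,uv,z):
    o,d=ray(f,uv); return o+d*(z-o[2])/d[2]
def tri(rs):
    A=sum(np.eye(3)-np.outer(d,d) for o,d in rs); b=sum((np.eye(3)-np.outer(d,d))@o for o,d in rs); return np.linalg.solve(A,b)
E
python3 - <<'E'
from h import *
np.set_printoptions(precision=1,suppress=True)
s=observe();print(s)
for c in("top","side"):
    f=grab_frame(c);cv2.imwrite(f"pics/{c}0.png",f["color"][:,:,::-1])
    print(c,f["fov_y"],-np.array(f["R"]).T@f["t"])
    for n in("feed_box","lever_knob","lever","disc_green","disc_blue","jar_paste","setup_block","clip_box","tape_amber"):
        r=find_in(c,n)
        for q in r[:2]:
            e=q["extent"];print(n,round(q["confidence"],2),np.round(e),atz(f,[(e[0]+e[2])/2,(e[1]+e[3])/2],70 if "disc" in n else 130 if 'lev' in n else 15))
E
```

```text
{'time_s': 0.0, 'joint_positions': array([ 1.2,  0.5,  1.6,  0. ,  1.1, -0.1]), 'qd': array([ 0.,  0., -0.,  0.,  0., -0.]), 'effort': array([  0. , -61.8, -26.2,  -0. ,   0. ,  -0. ]), 'ee_pos': array([187.5, 596. , 230.7]), 'eef_rot': array([-0.5, -3.1,  0. ]), 'ft_force': array([ 0.6, -0.4,  0.3]), 'ft_torque': array([-0.1, -0. , -0. ]), 'grasp_force': 0.0, 'gripper_width': 0.9993280718181325}
top 42.489555421010365 [ 246.4   31.7 1144.9]
feed_box 0.58 [352. 207. 438. 294.] [ 483.3 -143.2   15. ]
feed_box 0.18 [443. 207. 488. 249.] [ 511.4 -281.8   15. ]
lever_knob 0.61 [409. 232. 438. 247.] [ 472.8 -175.8  130. ]
lever 0.51 [407. 231. 434. 244.] [ 476.9 -171.7  130. ]
disc_green 0.73 [409. 233. 436. 246.] [ 485.6 -186.9   70. ]
disc_green 0.63 [393. 263. 399. 271.] [ 442.  -132.4   70. ]
disc_blue 0.72 [325. 295. 348. 323.] [380.2 -17.9  70. ]
disc_blue 0.55 [382. 221. 386. 230.] [ 519.9 -121.3   70. ]
jar_paste 0.58 [323. 295. 347. 323.] [386.  -17.6  15. ]
setup_block 0.69 [466. 258. 491. 277.] [ 432.9 -293.4   15. ]
clip_box 0.63 [443. 210. 488. 245.] [ 512.8 -282.2   15. ]
tape_amber 0.65 [349. 209. 440. 295.] [ 480.9 -142.2   15. ]
tape_amber 0.64 [303. 247. 339. 287.] [467.2  -1.   15. ]
side 46.40307399137218 [ 185.3 -781.7  497. ]
feed_box 0.59 [292. 282. 416. 394.] [ 496.6 -119.7   15. ]
feed_box 0.29 [287. 298. 321. 322.] [457.6  -7.8  15. ]
lever_knob 0.84 [346. 278. 370. 329.] [ 462.5 -206.3  130. ]
lever 0.82 [350. 279. 367. 324.] [ 465.4 -201.9  130. ]
jar_paste 0.7 [252. 304. 280. 333.] [390.6  -6.4  15. ]
setup_block 0.63 [354. 411. 378. 442.] [ 427.3 -302.3   15. ]
setup_block 0.63 [350. 280. 372. 329.] [552.  -30.7  15. ]
clip_box 0.95 [390. 369. 451. 423.] [ 517.6 -280.4   15. ]
clip_box 0.64 [348. 283. 369. 328.] [547.2 -31.5  15. ]
tape_amber 0.87 [289. 297. 322. 323.] [459.1  -9.   15. ]
tape_amber 0.25 [347. 281. 370. 329.] [548.4 -30.   15. ]
```

```bash
python3 - <<'E'
import cv2
a=cv2.imread("pics/top0.png")[185:335,290:500];b=cv2.imread("pics/side0.png")[250:450,230:470]
cv2.imwrite("pics/c0.png",cv2.resize(a,None,fx=3.8,fy=3.8,interpolation=2));cv2.imwrite("pics/c1.png",cv2.resize(b,None,fx=3,fy=3,interpolation=2))
E
```

```text
(no output)
```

View pics/c0.png

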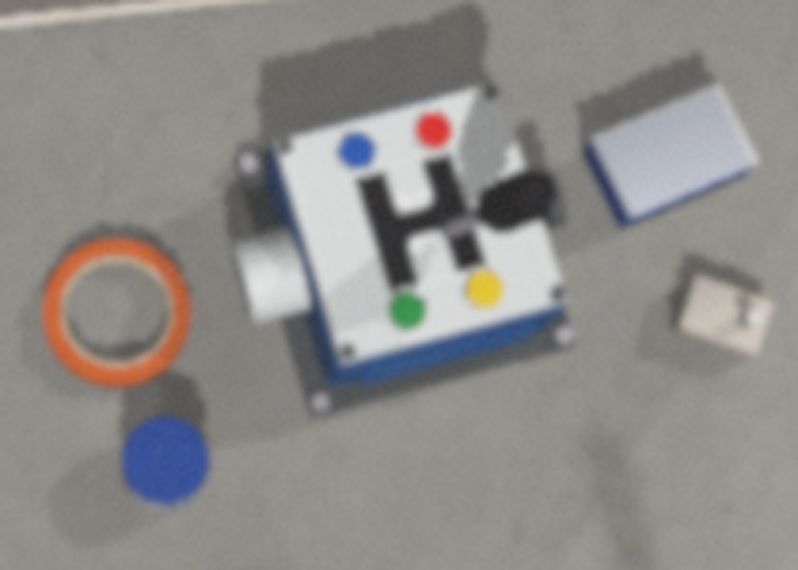

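View pics/c1.png

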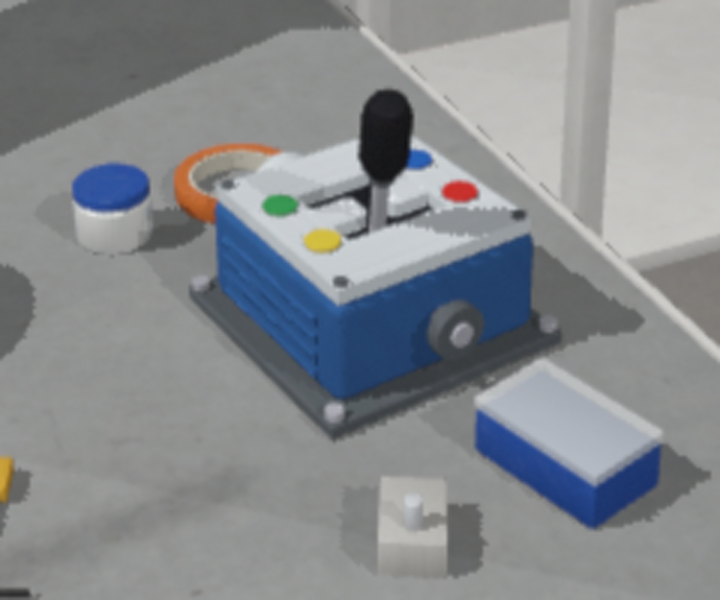

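Top crop: blue disc (356,150), red (433,130), green (408,310), yellow (484,289); motor stub to the left (+y), so green lies at box −x. The knob is at (515,200), with the lever near the middle of the red-yellow lane. Next I fit the box and lever.

```bash
cat > fit.py <<'E'
from h import *
from scipy.optimize import least_squares
def blob(f,X,lo,hi,r=9):
    hsv=cv2.cvtColor(f["color"],cv2.COLOR_RGB2HSV);u,v=np.round(X).astype(int)
    m=cv2.inRange(hsv,lo,hi);z=np.zeros_like(m);z[v-r:v+r+1,u-r:u+r+1]=m[v-r:v+r+1,u-r:u+r+1]
    M=cv2.moments(z,True);return M["m00"],(M["m10"]/max(M["m00"],1),M["m01"]/max(M["m00"],1))
top={'b':(290+356/3.8,185+150/3.8),'r':(290+433/3.8,185+130/3.8),'g':(290+408/3.8,185+310/3.8),'y':(290+484/3.8,185+289/3.8)}
side={'b':(230+418/3,250+159/3),'r':(230+460/3,250+191/3),'g':(230+281/3,250+205/3),'y':(230+323/3,250+241/3)}
L={'b':(40,19),'r':(40,-19),'g':(-40,19),'y':(-40,-19)}
def box2w(p,b):
    c,s=np.cos(p[2]),np.sin(p[2]);return np.array([p[0]+c*b[0]-s*b[1],p[1]+s*b[0]+c*b[1],b[2]])
def knob(p,lean,cross,l=118):
    # stem direction approx: x=sin(lean)
    d=np.array([np.tan(lean),np.tan(cross),1]);d/=np.linalg.norm(d);return box2w(p,np.array([0,0,12])+l*d)
def dark(f,center,r=26):
    g=f["color"].max(2);return g
E
python3 - <<'E'
from fit import *
np.set_printoptions(precision=3,suppress=True)
ft=grab_frame("top");fs=grab_frame("side")
for fr in ([(ft,top)],[(fs,side)],[(ft,top),(fs,side)]):
    r=lambda p:np.concatenate([proj(f,box2w(p,(*L[k],73)))-np.array(d[k]) for f,d in fr for k in 'brgy'])
    s=least_squares(r,[480,-145,.3]);print(s.x,s.fun)
p=s.x
# lever: knob center from both cameras
kt=(290+514/3.8,185+201/3.8);ks=(230+386/3,250+135/3)
X=tri([ray(ft,kt),ray(fs,ks)]);print(X, proj(ft,X)-kt,proj(fs,X)-ks)
r=lambda q:np.concatenate([proj(f,knob(p,*q))-np.array(u) for f,u in((ft,kt),(fs,ks))])
q=least_squares(r,[0,-.29]);print(q.x,q.fun)
print(proj(ft,knob(p,0,-.29)),kt,proj(fs,knob(p,0,-.29)),ks)
o=observe();from scipy.spatial.transform import Rotation as R
print(R.from_rotvec(o['eef_rot']).as_matrix(),o['ee_pos'])
for n,uvt,z in(("clip corner",(290+625/3.8,185+222/3.8),30),("jar",(290+166/3.8,185+460/3.8),34),("clip2",(290+586/3.8,185+140/3.8),30)): print(n,atz(ft,uvt,z))
E
```

```text
[ 484.139 -145.935    0.161] [ 0.081  0.125 -0.013 -0.123 -0.269  0.08   0.202 -0.085]
[ 484.128 -147.353    0.15 ] [-0.454  0.002  0.624  0.198 -0.122 -0.098 -0.061 -0.139]
[ 484.313 -146.434    0.156] [ 0.437 -0.078  0.373 -0.225 -0.131 -0.069  0.371 -0.129 -0.77  -0.344
  0.403 -0.217 -0.228 -0.334 -0.046 -0.442]
[ 475.887 -180.055  126.212] [ 0.006 -0.031] [-0.038  0.012]
[-0.115 -0.271] [-0.513 -0.059  0.04   0.524]
[423.761 230.322] (425.2631578947369, 237.89473684210526) [367.548 293.601] (358.66666666666663, 295.0)
[[-0.954  0.3    0.   ]
 [ 0.3    0.954  0.   ]
 [-0.     0.    -1.   ]] [187.56  596.191 231.332]
clip corner [ 480.937 -252.267   30.   ]
jar [389.869 -15.474  34.   ]
clip2 [ 524.104 -240.008   30.   ]
```

Box at (484.3, −146.4), yaw 0.156; lever at lean about −0.115, cross −0.29. Green is at −x. I'll push with closed fingers, aligned to the box: tool x = −box x, tool y = +box y.

move_arm(targets=[[[-0.04,0,0,-0.115],[-0.04,0,0,-0.115],[-0.04,0,0,-0.115],[-0.04,0,0,-0.115],[-0.03,-0.04,0,0],[0,-0.05,0,0],[0,-0.05,0,0],[0,-0.05,0,0]]], fingers=0, squeeze=20)

```text
time_s: 1.9
ee_pos: [403.9, 390.3, 231.1]
eef_rot: [0.244, -3.132, 0.0]
ft_force: [1.0, 0.4, 0.0]
gripper_width: -0.0
grasp_force: 0.0
```

move_arm(targets=[[[0,-0.05,0,0],[0,-0.05,0,0],[0,-0.05,0,0],[0,-0.05,0,0],[0,-0.05,0,0],[0,-0.05,0,0],[0,-0.05,0,0],[0,-0.05,0,0]]])

```text
time_s: 2.7
ee_pos: [465.7, -5.1, 231.6]
eef_rot: [-0.243, 3.131, -0.0]
ft_force: [0.7, 0.3, 0.3]
gripper_width: 0.005
grasp_force: 0.0
```

```bash
cat > w.py <<'E'
from h import *
from scipy.spatial.transform import Rotation as R
np.set_printoptions(precision=1,suppress=True)
P=(484.3,-146.4,.156)
def where():
    o=observe();c,s=np.cos(P[2]),np.sin(P[2]);d=o["ee_pos"][:2]-np.array(P[:2])
    M=R.from_rotvec(o["eef_rot"]).as_matrix()
    print("t",round(o["time_s"],2),"box xy",round(c*d[0]+s*d[1],1),round(-s*d[0]+c*d[1],1),"z",round(o["ee_pos"][2],1),"yaw err",round(np.arctan2(M[1,1],M[0,1])-np.pi/2-P[2],3),"tilt",M[2],"F",o["ft_force"],"w",round(o["gripper_width"],2))
E
python3 -c "from w import *;where()"
```

```text
t 2.7 box xy 3.6 142.5 z 231.6 yaw err -0.001 tilt [-0. -0. -1.] F [0.7 0.3 0.3] w 0.0
```

move_arm(targets=[[[0.018,-0.044,0,0],[0.018,-0.044,0,0],[0.018,-0.044,0,0],[0,-0.044,0,0],[0,0,0.04,0],[0,0,0.04,0],[0,0,0.03,0],[0,0,0.013,0]]])

```text
time_s: 3.5
ee_pos: [438.6, -184.9, 105.9]
eef_rot: [0.243, -3.13, -0.003]
ft_force: [-0.3, 0.2, 0.3]
gripper_width: 0.004
grasp_force: 0.0
```

```bash
python3 - <<'E'
from w import *;where()
f=grab_frame("side");cv2.imwrite("pics/s1.png",cv2.resize(f["color"][200:400,250:480,::-1],None,fx=3,fy=3,interpolation=2))
E
```

```text
t 3.5 box xy -51.1 -31.0 z 105.9 yaw err -0.001 tilt [ 0.  0. -1.] F [-0.3  0.2  0.3] w 0.0
```

View pics/s1.png

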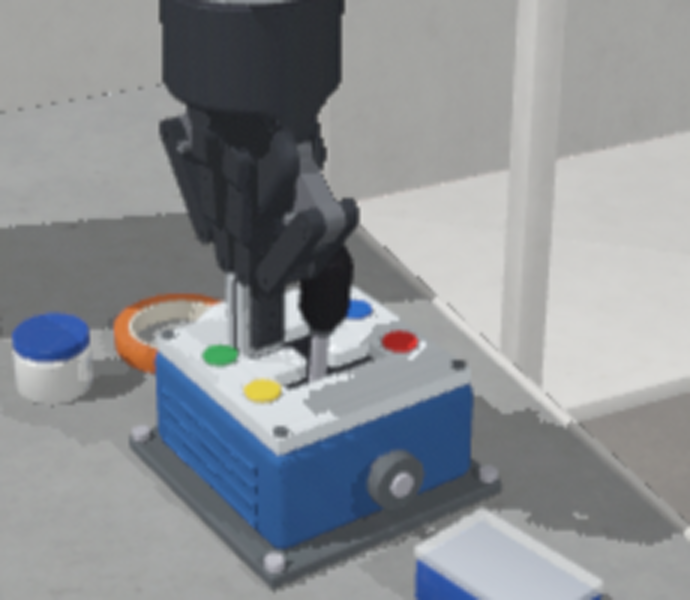

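Fingers stand clear behind the knob (knob at 325,290; finger at 265,320), on the yellow/green side. Push gently towards +x.

move_arm(targets=[[[-0.004,0,0,0],[-0.004,0,0,0],[-0.003,0,0,0],[-0.003,0,0,0],[-0.003,0,0,0],[-0.003,0,0,0],[0,0,0,0],[0,0,0,0]]])

```text
time_s: 4.35
ee_pos: [459.3, -182.1, 108.3]
eef_rot: [-0.244, 3.132, 0.0]
ft_force: [-1.5, 0.2, 1.8]
gripper_width: 0.003
grasp_force: 0.8
```

```bash
cat > lever.py <<'E'
from w import *
from fit import knob
from scipy.optimize import least_squares
def look(tag=None):
    where();rs=[];
    for c in("top","side"):
        f=grab_frame(c);r=find_in(c,"lever_knob")
        if r: 
            e=r[0]["extent"];print(c,round(r[0]["confidence"],2),np.round(e,1), {q:np.round(proj(f,knob(P,*q)),1).tolist() for q in((0,-.29),(0,.29),(-.33,.29))})
        if tag: cv2.imwrite(f"pics/{c}{tag}.png",f["color"][:,:,::-1])
E
python3 -c "from lever import *;look('2')
a=cv2.imread('pics/top2.png')[185:325,330:450];b=cv2.imread('pics/side2.png')[220:360,270:430]
cv2.imwrite('pics/v2.png',np.hstack([cv2.resize(a,(360,420),interpolation=2),cv2.resize(b,(430,420),interpolation=2)]))"
```

```text
t 4.35 box xy -30.2 -31.3 z 108.3 yaw err -0.001 tilt [-0.  0. -1.] F [-1.5  0.2  1.8] w 0.0
side 0.68 [354.3 283.3 373.7 329.8] {(0, -0.29): [367.5, 293.6], (0, 0.29): [340.7, 275.0], (-0.33, 0.29): [319.8, 285.5]}
```

View pics/v2.png

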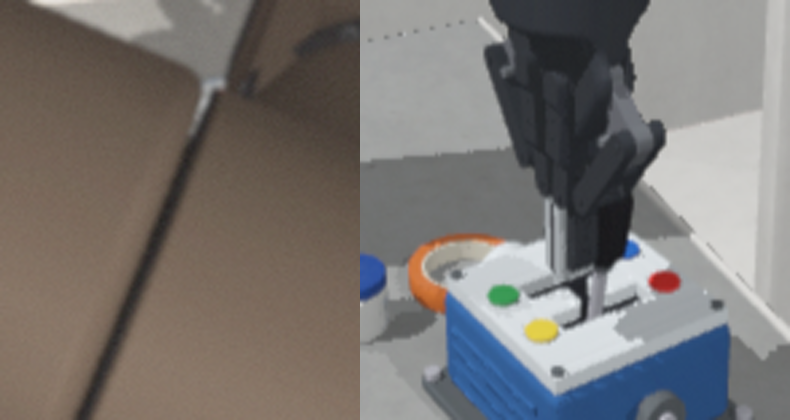

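Top view is blocked by the arm; the side view shows the finger in contact with the knob and the lever moving towards the middle. 7 mm more.

move_arm(targets=[[[-0.002,0,0,0],[-0.002,0,0,0],[-0.002,0,0,0],[-0.001,0,0,0],[0,0,0,0],[0,0,0,0],[0.02,0,0,0],[0.03,0,0,0]]])

```text
time_s: 5.35
ee_pos: [417.3, -188.9, 108.1]
eef_rot: [-0.245, 3.131, -0.001]
ft_force: [-1.0, -0.6, -0.4]
gripper_width: -0.003
grasp_force: 0.0
```

move_arm(targets=[[[0,0,-0.03,0],[0,0,-0.04,0.15],[0,0,0,0.15],[0,0,0,0.15],[0,0,0,0.15],[0,0,0,0.15],[0,0,0,0.15],[0,0,0,0.15]]])

```text
time_s: 6.15
ee_pos: [417.1, -188.8, 178.3]
eef_rot: [1.368, 2.827, 0.0]
ft_force: [-0.7, -0.3, 0.2]
gripper_width: 0.001
grasp_force: 0.0
```

```bash
python3 -c "from lever import *;look('3');print(observe()['joint_positions'].round(2) if 0 else [round(v,2) for v in observe()['joint_positions']])
b=cv2.imread('pics/side3.png')[210:360,270:430]
cv2.imwrite('pics/v3.png',cv2.resize(b,None,fx=4,fy=4,interpolation=2))"
```

```text
t 6.15 box xy -73.0 -31.5 z 178.3 yaw err -1.057 tilt [-0.  0. -1.] F [-0.7 -0.3  0.2] w 0.0
top 0.68 [408.6 226.9 423.  242. ] {(0, -0.29): [423.7, 230.3], (0, 0.29): [385.9, 240.5], (-0.33, 0.29): [392.8, 261.4]}
side 0.63 [356.4 276.8 376.3 328.5] {(0, -0.29): [367.5, 293.6], (0, 0.29): [340.7, 275.0], (-0.33, 0.29): [319.8, 285.5]}
[np.float64(-0.57), np.float64(0.33), np.float64(2.02), np.float64(0.0), np.float64(0.79), np.float64(-1.25)]
```

View pics/v3.png

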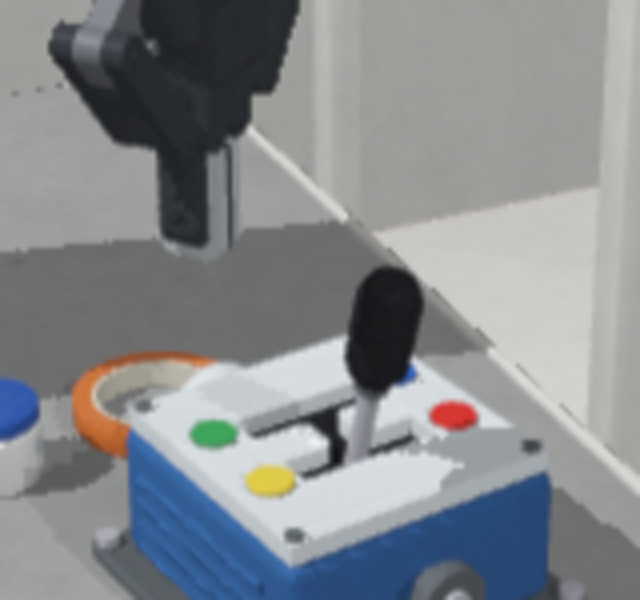

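Lever now near lean −0.02 (knob centre at side px 366,292; 367.5,293.6 expected for 0), within the cross-slot window. Turn the tool on by 90° in all and go to the −y side.

move_arm(targets=[[[0,0,0,0.1285],[0,0,0,0.1285],[0,0,0,0.1285],[0,0,0,0.1285],[-0.04,0,0,0],[0,0.036,0,0],[0,0.036,0,0],[0,0,0,0]]])

```text
time_s: 7.15
ee_pos: [497.3, -216.7, 178.0]
eef_rot: [2.027, 2.398, 0.001]
ft_force: [-1.5, 0.7, -0.5]
gripper_width: 0.003
grasp_force: 0.0
```

```bash
python3 -c "from w import *;where()"
```

```text
t 7.15 box xy 2.0 -71.5 z 178.0 yaw err -1.56 tilt [-0.  0. -1.] F [-1.5  0.7 -0.5] w 0.0
```

move_arm(targets=[[[0,-0.002,0.03,0],[0,0,0.03,0],[0,0,0.018,0],[0.005,0,0,0],[0.005,0,0,0],[0.005,0,0,0],[0.005,0,0,0],[0.005,0,0,0]]])

```text
time_s: 7.95
ee_pos: [489.0, -192.3, 101.4]
eef_rot: [2.032, 2.392, 0.001]
ft_force: [3.0, -3.7, 2.0]
gripper_width: 0.001
grasp_force: 0.0
```

move_arm(targets=[[[0.004,0,0,0],[0.004,0,0,0],[0.004,0,0,0],[0.004,0,0,0],[0.004,0,0,0],[0.004,0,0,0],[0,0,0,0],[0,0,0,0]]])

```text
time_s: 8.75
ee_pos: [484.2, -168.3, 100.1]
eef_rot: [-2.034, -2.393, 0.0]
ft_force: [0.4, -0.9, 0.4]
gripper_width: -0.005
grasp_force: 0.0
```

```bash
python3 -c "from lever import *;look('4')
b=cv2.imread('pics/side4.png')[210:360,270:430]
cv2.imwrite('pics/v4.png',cv2.resize(b,None,fx=4,fy=4,interpolation=2))"
```

```text
t 8.75 box xy -3.5 -21.6 z 100.1 yaw err -1.565 tilt [ 0. -0. -1.] F [ 0.4 -0.9  0.4] w -0.0
side 0.74 [342.4 283.8 359.6 322.5] {(0, -0.29): [367.5, 293.6], (0, 0.29): [340.7, 275.0], (-0.33, 0.29): [319.8, 285.5]}
```

View pics/v4.png

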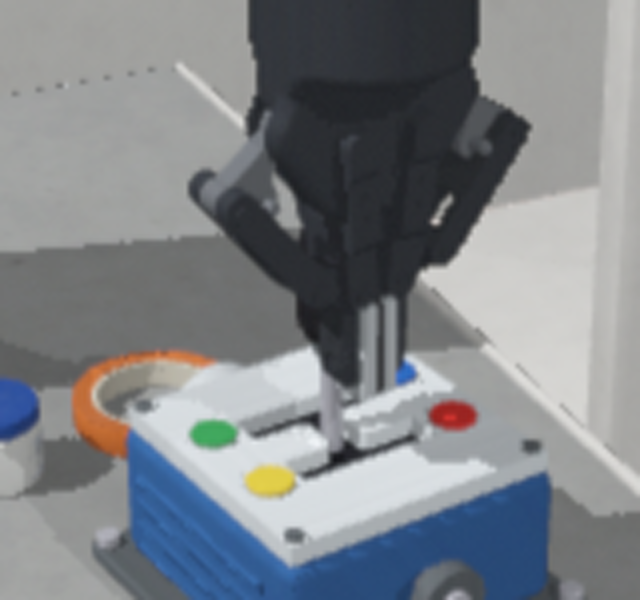

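Stem seen from (330,380) to (335,450) in the crop, knob mostly hidden beside the fingers. I'll fit the stem to check that it's in the cross slot.

```bash
python3 - <<'E'
from lever import *
f=grab_frame("side")
g=lambda u,v:np.array([270+u/4,210+v/4])
r=lambda q:proj(f,knob(P,q[0],q[1],96))-g(330,380)
s=least_squares(r,[0,0]);print(s.x.round(3),s.fun)
for q in((0,0),(-.05,0),(-.05,.03),(-.05,-.1),(-.1,-.29),(-.15,-.29)):
    print(q,*[((proj(f,knob(P,*q,l))-[270,210])*4).round(0) for l in(62,96,118,143)])
o=observe();e=o["ee_pos"];print(((proj(f,e)-[270,210])*4).round())
im=f["color"][210:360,270:430];
b=cv2.resize(im[60:125,60:110],None,fx=10,fy=10,interpolation=2)[:,:,::-1].astype(float)
b=np.clip(255*(b/255)**.45,0,255).astype(np.uint8)[:600];cv2.imwrite("pics/v5.png",b)
E
```

```text
[-0.2 -0.2] [0. 0.]
(0, 0) [335. 420.] [335. 338.] [335. 284.] [334. 220.]
(-0.05, 0) [328. 423.] [324. 342.] [321. 288.] [317. 225.]
(-0.05, 0.03) [325. 421.] [319. 339.] [315. 285.] [311. 221.]
(-0.05, -0.1) [337. 431.] [339. 354.] [340. 303.] [341. 242.]
(-0.1, -0.29) [349. 454.] [357. 389.] [363. 344.] [369. 292.]
(-0.15, -0.29) [342. 457.] [346. 393.] [349. 350.] [352. 299.]
[362. 386.]
```

View pics/v5.png

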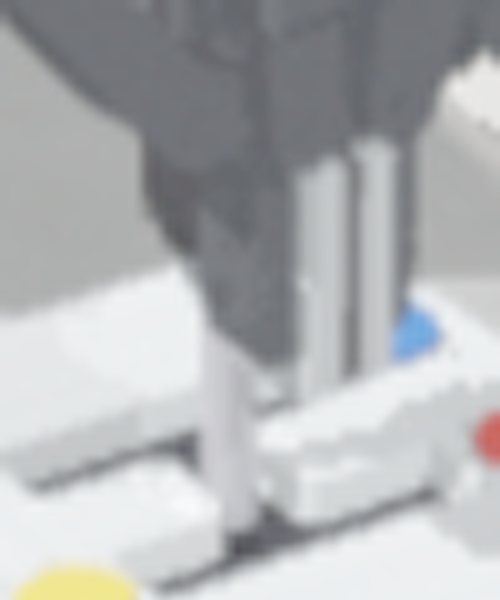

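The stem stands in the cross slot between the islands, near upright (lean ≈ −0.02, cross ≈ 0). Continue.

move_arm(targets=[[[0.003,0,0,0],[0.003,0,0,0],[0.003,0,0,0],[0.003,0,0,0],[0.003,0,0,0],[0.003,0,0,0],[0.003,0,0,0],[0.003,0,0,0]]])

```text
time_s: 9.8
ee_pos: [480.5, -144.6, 100.2]
eef_rot: [-2.034, -2.394, -0.0]
ft_force: [0.3, -3.4, -2.4]
gripper_width: 0.004
grasp_force: 1.6
```

move_arm(targets=[[[0.001,0,0,0],[0.001,0,0,0],[0.001,0,0,0],[0.001,0,0,0],[0,0,0,0],[0,0,0,0],[0,0,0,0],[0,0,0,0]]])

```text
time_s: 10.6
ee_pos: [479.9, -141.0, 100.3]
eef_rot: [-2.034, -2.394, -0.0]
ft_force: [0.8, -1.3, -1.7]
gripper_width: -0.001
grasp_force: 1.2
```

```bash
python3 -c "from lever import *;look()"
```

```text
t 10.6 box xy -3.5 6.1 z 100.3 yaw err -1.565 tilt [ 0.  0. -1.] F [ 0.8 -1.3 -1.7] w -0.0
side 0.46 [331.4 261.3 351.3 319.7] {(0, -0.29): [367.5, 293.6], (0, 0.29): [340.7, 275.0], (-0.33, 0.29): [319.8, 285.5]}
```

move_arm(targets=[[[0.001,0,0,0],[0.001,0,0,0],[0,0,0,0],[0,0,0,0],[0,0,0,0],[0,0,0,0],[0,0,0,0],[0,0,0,0]]])

```text
time_s: 11.6
ee_pos: [479.6, -139.0, 100.3]
eef_rot: [-2.034, -2.394, -0.0]
ft_force: [-0.3, -2.2, -1.9]
gripper_width: 0.002
grasp_force: 1.2
```

```bash
python3 -c "from lever import *;look()"
```

```text
t 11.6 box xy -3.5 8.0 z 100.3 yaw err -1.565 tilt [ 0.  0. -1.] F [-0.3 -2.2 -1.9] w 0.0
side 0.54 [363.1 301.1 374.7 307.1] {(0, -0.29): [367.5, 293.6], (0, 0.29): [340.7, 275.0], (-0.33, 0.29): [319.8, 285.5]}
```

move_arm(targets=[[[0.001,0,0,0],[0,0,0,0],[0,0,0,0],[0,0,0,0],[0,0,0,0],[0,0,0,0],[0,0,0,0],[0,0,0,0]]])

```text
time_s: 12.6
ee_pos: [479.5, -138.0, 100.3]
eef_rot: [-2.034, -2.394, -0.0]
ft_force: [0.4, -1.1, -2.7]
gripper_width: 0.001
grasp_force: 1.3
```

move_arm(targets=[[[0.001,0,0,0],[0,0,0,0],[0,0,0,0],[0,0,0,0],[0,0,0,0],[0,0,0,0],[0,0,0,0],[0,0,0,0]]])

```text
time_s: 13.4
ee_pos: [479.3, -137.0, 100.3]
eef_rot: [-2.034, -2.394, -0.0]
ft_force: [0.5, -2.9, -1.6]
gripper_width: 0.005
grasp_force: 1.3
```

move_arm(targets=[[[-0.02,0,0,0],[-0.04,0,0,0],[-0.01,0,-0.04,0],[0,0,-0.04,0],[0,0.04,0,0],[0,0.04,0,0],[0,0,0,-0.15],[0,0,0,-0.15]]])

```text
time_s: 14.2
ee_pos: [570.1, -192.4, 179.9]
eef_rot: [-1.644, -2.676, -0.001]
ft_force: [0.1, -0.1, -0.9]
gripper_width: -0.004
grasp_force: 0.0
```

```bash
python3 -c "from lever import *;look('6')
b=cv2.imread('pics/side6.png')[210:360,270:430]; a=cv2.imread('pics/top6.png')[190:310,330:450]
cv2.imwrite('pics/v6.png',np.hstack([cv2.resize(a,(380,380),interpolation=2),cv2.resize(b,(405,380),interpolation=2)]))"
```

```text
t 14.2 box xy 77.6 -58.8 z 179.9 yaw err -1.258 tilt [ 0. -0. -1.] F [ 0.1 -0.1 -0.9] w -0.0
side 0.95 [327.9 258.6 350.7 320.3] {(0, -0.29): [367.5, 293.6], (0, 0.29): [340.7, 275.0], (-0.33, 0.29): [319.8, 285.5]}
```

View pics/v6.png

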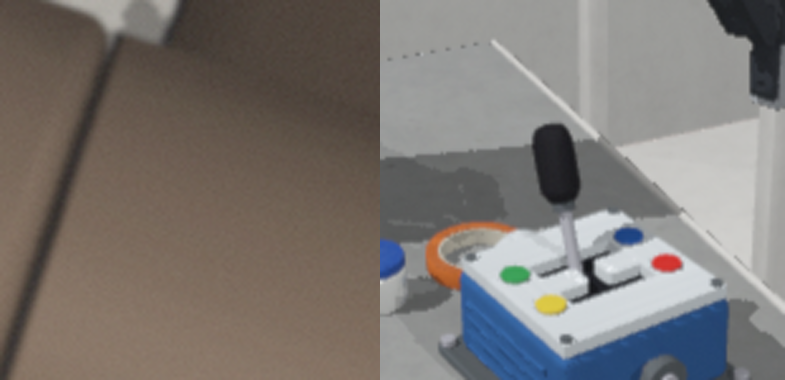

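Side view: knob at (556,165) in the montage → (339.5,275) px, matching lean ≈ −0.02, cross ≈ 0.28, in the green-blue lane. Turn back and go to its +x side.

move_arm(targets=[[[0,0,0,-0.148],[0,0,0,-0.148],[0,0,0,-0.148],[0,0,0,-0.148],[0,0,0,-0.148],[0,0,0,-0.148],[0,0,0,-0.148],[0,0,0,-0.148]]])

```text
time_s: 15.2
ee_pos: [569.3, -193.2, 180.4]
eef_rot: [-0.12, 3.139, 0.0]
ft_force: [0.5, 0.2, -0.6]
gripper_width: -0.001
grasp_force: 0.0
```

move_arm(targets=[[[0,0,0,-0.074],[0,0.045,0,0],[0,0.045,0,0],[0,0,0.04,0],[0,0,0.04,0],[0.015,0,0,0],[0.015,0,0,0],[0,0,0,0]]])

```text
time_s: 16.0
ee_pos: [525.0, -108.6, 100.1]
eef_rot: [0.227, -3.132, -0.001]
ft_force: [-0.4, -0.2, 0.1]
gripper_width: 0.004
grasp_force: 0.0
```

```bash
python3 -c "from lever import *;look()"
```

```text
t 16.0 box xy 46.1 31.0 z 100.1 yaw err -0.011 tilt [ 0.  0. -1.] F [-0.4 -0.2  0.1] w 0.0
side 0.82 [331.  258.8 348.9 319.5] {(0, -0.29): [367.5, 293.6], (0, 0.29): [340.7, 275.0], (-0.33, 0.29): [319.8, 285.5]}
```

move_arm(targets=[[[0.008,0.001,0,0],[0.006,0.001,0,0],[0.004,0,0,0],[0.004,0,0,0],[0.004,0,0,0],[0.004,0,0,0],[0.004,0,0,0],[0.004,0,0,0]]])

```text
time_s: 17.0
ee_pos: [488.8, -112.5, 100.5]
eef_rot: [-0.234, 3.132, -0.0]
ft_force: [3.3, 0.8, 2.0]
gripper_width: 0.002
grasp_force: 1.7
```

move_arm(targets=[[[0.003,0,0,0],[0.003,0,0,0],[0.002,0,0,0],[0.002,0,0,0],[0.002,0,0,0],[0,0,0,0],[0,0,0,0],[0,0,0,0]]])

```text
time_s: 17.8
ee_pos: [476.6, -114.1, 100.2]
eef_rot: [0.234, -3.132, -0.0]
ft_force: [1.3, -0.7, -0.6]
gripper_width: -0.001
grasp_force: 0.9
```

```bash
python3 -c "from lever import *;look()"
```

```text
t 17.8 box xy -2.6 33.2 z 100.2 yaw err -0.007 tilt [ 0.  0. -1.] F [ 1.3 -0.7 -0.6] w -0.0
side 0.95 [312.7 265.6 341.1 320. ] {(0, -0.29): [367.5, 293.6], (0, 0.29): [340.7, 275.0], (-0.33, 0.29): [319.8, 285.5]}
```

move_arm(targets=[[[0.002,0,0,0],[0.001,0,0,0],[0.001,0,0,0],[0.001,0,0,0],[0.001,0,0,0],[0,0,0,0],[0,0,0,0],[0,0,0,0]]])

```text
time_s: 18.8
ee_pos: [470.8, -115.0, 100.3]
eef_rot: [0.234, -3.133, -0.0]
ft_force: [3.0, -0.7, -2.0]
gripper_width: 0.0
grasp_force: 1.3
```

move_arm(targets=[[[0.001,0,0,0],[0.001,0,0,0],[0,0,0,0],[0,0,0,0],[0,0,0,0],[0,0,0,0],[0,0,0,0],[0,0,0,0]]])

```text
time_s: 19.6
ee_pos: [468.9, -115.3, 100.3]
eef_rot: [-0.234, 3.133, 0.0]
ft_force: [2.2, 1.3, -2.0]
gripper_width: 0.004
grasp_force: 1.5
```

```bash
python3 -c "from lever import *;look()"
```

```text
t 19.6 box xy -10.4 33.1 z 100.3 yaw err -0.007 tilt [-0.  0. -1.] F [ 2.2  1.3 -2. ] w 0.0
side 0.69 [304.  269.7 342.2 322.4] {(0, -0.29): [367.5, 293.6], (0, 0.29): [340.7, 275.0], (-0.33, 0.29): [319.8, 285.5]}
```

move_arm(targets=[[[0.001,0,0,0],[0,0,0,0],[0,0,0,0],[0.001,0,0,0],[0,0,0,0],[0,0,0,0],[0,0,0,0],[0,0,0,0]]])

```text
time_s: 20.6
ee_pos: [467.4, -115.7, 100.3]
eef_rot: [-0.234, 3.132, -0.001]
ft_force: [6.5, 1.6, -4.9]
gripper_width: 0.002
grasp_force: 3.4
```

move_arm(targets=[[[0.001,0,0,0],[0,0,0,0],[0,0,0,0],[0,0,0,0],[0,0,0,0],[0,0,0,0],[0,0,0,0],[0,0,0,0]]])

```text
time_s: 21.4
ee_pos: [466.8, -115.9, 100.3]
eef_rot: [-0.234, 3.131, -0.001]
ft_force: [8.5, 2.4, -5.1]
gripper_width: -0.003
grasp_force: 4.3
```

Force is rising against the stop. Back off and look.

move_arm(targets=[[[-0.005,0,0,0],[-0.02,0,0,0],[-0.03,0,0,0],[-0.03,0,0,0],[0,-0.03,-0.04,0],[0,-0.03,-0.04,0],[0,-0.04,-0.03,0],[0,-0.04,0,0]]])

```text
time_s: 22.2
ee_pos: [571.6, -243.2, 214.9]
eef_rot: [-0.235, 3.128, -0.005]
ft_force: [0.9, 0.1, -0.8]
gripper_width: -0.003
grasp_force: 0.0
```

move_arm(targets=[[[0,-0.04,0,0],[0,-0.04,0,0],[0,-0.04,0,0],[0,-0.04,0,0],[0,-0.04,0,0],[0,0,0,0],[0,0,0,0],[0,0,0,0]]])

```text
time_s: 23.0
ee_pos: [600.2, -438.3, 210.0]
eef_rot: [0.235, -3.132, -0.002]
ft_force: [0.3, 0.7, -0.2]
gripper_width: 0.001
grasp_force: 0.0
```

```bash
python3 -c "from lever import *;look('7')
b=cv2.imread('pics/side7.png')[230:380,250:410]; a=cv2.imread('pics/top7.png')[190:330,300:440]
cv2.imwrite('pics/v7.png',np.hstack([cv2.resize(a,(380,380),interpolation=2),cv2.resize(b,(405,380),interpolation=2)]))
for c in('top','side'):
  for n in('jar_paste','setup_block','clip_box','tape_amber'):
    print(c,n,[np.round(q['extent']) for q in find_in(c,n)[:2]])"
```

```text
t 23.0 box xy 69.1 -306.4 z 210.0 yaw err -0.006 tilt [ 0.  0. -1.] F [ 0.3  0.7 -0.2] w 0.0
side 0.75 [305.4 269.2 338.9 321.9] {(0, -0.29): [367.5, 293.6], (0, 0.29): [340.7, 275.0], (-0.33, 0.29): [319.8, 285.5]}
top jar_paste []
top setup_block []
top clip_box []
top tape_amber [array([303., 251., 321., 279.])]
side jar_paste [array([256., 303., 283., 335.]), array([309., 271., 337., 317.])]
side setup_block [array([355., 411., 380., 442.]), array([305., 268., 340., 318.])]
side clip_box [array([390., 369., 450., 422.])]
side tape_amber [array([289., 295., 323., 323.])]
```

View pics/v7.png

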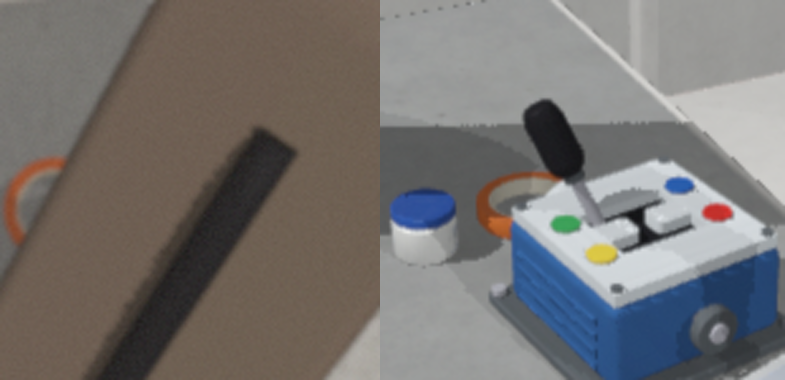

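The knob at (553,139) in the montage is (318.3,284.9) px, against (319.8,285.5) expected fully home in the green slot. The other things have not moved, and the robot is clear.

```bash
python3 -c "from h import *;print(hand_in())"
```

```text
the job is handed in; nothing more can be done
None
```

The lever is in the green-marked slot, fully home as far as the last side picture shows; the loose things still stand where they were, the robot is clear, and I handed in at 23 s (`hand_in` returned no verdict).

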